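# Park and chock a copier drum

## Robot

A 6-joint arm with a two-finger parallel gripper is mounted at the origin on the work surface. World frame = base frame: x ahead of the robot, y to its left, z up, the work surface at z = 0. Lengths are in mm, angles in rad, forces in N, time in s.
With the tool pointing down it reaches from about 325 to 925 mm from the base axis. Payload 3.1 kg.
Tool frame: the origin (TCP) lies between the finger pads, 19 mm behind the fingertips; this is the grasp point; z points along the fingers, y is the line along which they close (so a half turn about z gives the same grasp; the last joint's range is limited). The gripper opens to 85 mm and grips with 20 to 120 N. Pads are 22 mm wide; open, the fingers measure 114 mm over their backs; the gripper's body (76 mm by 85 mm) begins 54 mm behind the grasp point. The pads swing forward as they close: fully open they stand 13 mm farther back than shut.
Start: joints at [-1.216, 0.217, 1.613, -0, 1.311, -0.112], TCP at [281.291, -558.135, 250] pointing down, gripper open.
Joint ranges: [-2.75, 2.75], [-0.78, 2.1], [0.31, 2.55], [-1.13, 4.27], [0.13, 2.63], [-2.58, 2.58]. Speed limits (rad/s): [2.79, 2.79, 3.14, 3.14, 3.14, 3.14].

## Interface

Orientations are given as a rotation vector (axis times angle).
In Python, from cell import bot gives the robot as it stands.
- The arm moves only by the tool step_arm, never from a script. Its argument "deltas" is a list of rows, each a list of 3 entries, a list of its own where there are three numbers: the shift along the tool's x, y, z in a scale on which 1.0 is 750 mm, then the turn, a rotation vector about the tool's x, y, z in shares of 180 degrees (1.0 is 180 degrees), then the opening, from -1 (shut) to 1 (fully open). A call has 1 to 8 rows; each row is the pose to reach, as a shift and turn from the pose commanded when the call began, along the tool's axes at that moment; what a row does not reach only later rows make up. A row lasts 1/10 s, in which the tool goes at most 50 mm and 8.59 degrees, less where a joint would pass 70% of its speed; a pose out of reach is approached as far as the arm can. A shift or turn number past 1, either way, is cut back to 1. A call with a gripper value outside its range is refused whole. The fingers move at their own pace and stop on an object; "grip_force" is the grip in N (left out, the last holds). Time passes only in rows, so rows that repeat a pose let the fingers close. It gives the time, the measured TCP pose, the force, the opening and the grip force at its end, in the units of the state.
- bot.get_obs(): the state, without advancing time (a new reading comes with each control period).
- bot.camera(name): name is "scene" or "top" or "wrist"; returns a dict with "image" (384x512x3 uint8, red, green, blue), "depth" (384x512 float32, mm along the optical axis (not along the pixel's ray), 0 where there is no reading), "K" (3x3 intrinsics, pixels), "rvec" (rotation vector, rad) and "tvec" (3), from world to camera coordinates, as OpenCV has them. Camera axes: x right, y down, z forward; pixel columns grow to the right and rows downward; lengths in mm; the calibration is good to about 2 mm. A picture is of the moment at which its call begins.
- bot.finish_job(): hands the job in; it is judged then, once.
The state is a dict: "time_s": time; "qpos": joint angles; "qd": joint speeds; "effort": joint torques, N m; "position": TCP position; "orientation": TCP orientation; "wrist_force": force on the tool from outside, world axes, zero at the start; "wrist_torque": the same for the moment, N m; "grip_width": finger opening in mm; "finger_force": force on a finger pad.
Only numpy, scipy, OpenCV 4.12 (cv2) and the standard library are available. Lean on these libraries where they do the work, as an engineer would, in place of code of your own. Each camera call takes 0.05 s, during which the arm holds its last target. There are 200 camera calls.

## Task

Roll the green copier drum across the ribbed board, without gripping it, into the groove that the yellow marker points to: work it along from on top with light fingertip pressure, and keep your fingertips on it whenever it is moving so that it never runs or drops by itself from one groove to the next. The coating is delicate, so touch it on its upper part only, never with more than about 15 N, and never lift it. Then set the orange wedge chock flat on the board on the side the drum came from, nose towards the drum, and slide it up gently until it touches; leave the other things on the bench alone.

Things in the scene. Friction and masses are not known exactly. Their poses are not given: they have to be found in the camera images.
- board: fixed dark board 260 (its x) x 380 (its y) x 12, flat on the bench; origin under its centre. Round grey ribs along its x stand 5 above its top face (tops 17 above the bench), one every 36, at y = +-18, +-54, +-90, +-126, +-162; but for the two at +-18 they are worn or proud by up to 1.4, not measured. Groove middles: y = 0, +-36, +-72, +-108. The drum rolls along y.
- board_mid (a point): centre of the board's top face; the drum starts in this groove (y = 0), its centre 12 to 28 to the -x side. Drum and board are rigid: fingertips 1 mm too low press with several newtons, so read the force while rolling. Fingertips that roll the drum from on top without slipping move twice as far as it does (72 per groove), so take about one stroke per groove.
- marker: yellow block 24 x 18 x 28 high on the board at its x = +112; axes parallel to the board's. Its y is the middle of the marked groove: +-72 or +-108 on the board, so 2 or 3 grooves from the start, to either side. Three black blocks 10 high stand at the other three places.
- drum: green cylinder with a white and a black end, 84 across, 180 long, about 0.5 kg; origin at its centre, x along its axis (parallel to the board's x), y and z turn as it rolls. In a groove it bears on two ribs, centre about 55 above the bench, top about 97. Crossing a rib it rises about 3.5 and, if nothing holds it back, drops by itself into the next groove faster than allowed.
- drum_center (a point): centre of the drum, on its axis, half-way along. At the end of a stroke the next rib stops the drum abruptly: fingertips that then go on press harder at once; up to the crest they must push it, beyond the crest they must brake it.
- chock: orange wedge, loose, 0.2 kg, 84 long, 36 wide, 42 high: an upright block (its x -12 to 32) to grip across its 36 width from above, and a face sloping 40 degrees down to a nose at x = +72. Origin on the underside below the block; x points to the nose. Starts flat on the bench. Standing on the ribs and touching the parked drum, its origin is about 95 from the drum's centre, measured level.
- chock_nose (a point): tip of the chock's nose, at chock x = +72, on its underside. Lower the chock with the nose clear of the drum's flank (which overhangs it) and slide it in; a level push of about 2 N already rolls the drum out of its groove.
- hard_drive: bystander (mm): loose hard drive, 147 x 101 x 26; leave it alone
- screwdriver: bystander (mm): screwdriver with a red handle lying on the bench; leave it alone
- wrench: bystander (mm): steel wrench lying on the bench; leave it alone
- bench_brush: bystander (mm): black hand brush with a yellow edge, 260 x 50 x 47; leave it alone
- screw_jar: bystander (mm): closed glass jar, 60 across, 75 high; leave it alone
- case_fan: bystander (mm): black computer fan, 80 x 80 x 25; leave it alone

How it is judged (in metres and radians):
On the way, in this order (a step that is already met when the one before it is completed fails the run):
1. the drum lies at rest in the marked groove, level and square to the board (y of drum_center in the frame of marker between -0.007 and 0.007 m and x of drum_center in the frame of board between -0.06 and 0.02 m and height (world z) of drum_center between 0.048 and 0.062 m and angle between the x axis of drum and the x axis of board, either way round below 0.08 rad and linear speed of drum below 0.02 m/s), for 0.3 s.
2. the chock stands flat on the board, touching the drum on the side it came from (horizontal distance between chock and drum_center between 0.08 and 0.103 m and horizontal distance between chock and board_mid below 0.085 m and angle between the x axis of chock and the y axis of board, either way round below 0.2 rad and angle between chock's own z axis and vertical below 0.15 rad and z of chock in the frame of board below 0.024 m and linear speed of chock below 0.02 m/s and horizontal distance between chock_nose and drum_center below 0.04 m), for 0.2 s.
At the end, for the whole second after the job is handed in: The drum rests in the marked groove (centre within 7 mm of the marker's line, axis square within 0.08 rad); the chock stands flat on the ribs on the side the drum came from, nose to the drum, straight within 0.2 rad, gap under 5 mm; the fingers touch neither; all at rest (all of step 1 and all of step 2 and contact force between the fingers and drum below 0.1 N and contact force between the fingers and chock below 0.1 N).
It fails at once if the drum is pressed with more than 20 N, by the fingers or by the chock (contact force between any of the fingers, chock and drum above 20 N).
It fails at once if the drum runs free: it moves faster than 0.14 m/s with no fingertip on it (linear speed of drum above 0.14 m/s and contact force between the fingers and drum below 0.05 N).
It fails at once if the drum is touched low on its flank (the TCP lower than 95 mm while the fingers bear on the drum): shoved or gripped (height (world z) of the grasp point below 0.095 m and contact force between the fingers and drum above 0.5 N).
It fails at once if the drum is lifted off the ribs, or falls off the board (height (world z) of drum_center above 0.068 m or height (world z) of drum_center below 0.046 m).
It fails at once if a bystander is moved by more than 20 mm (distance of any of hard_drive, screwdriver, wrench, bench_brush, screw_jar, case_fan from where it was at the start of the episode above 0.02 m).
It also fails if it takes over 72 s, if anything falls off the work surface, if the arm or the gripper's body presses on something with over 40 N, if the wrist force passes 120 N, or if a joint passes its speed limit or range.

## Working session

There is one attempt and no reset: what is moved stays moved. The work goes in short steps, Python scripts to look and compute and a tool call to move; the robot and the scene stay as the last step left them, time stands still between calls to the robot, and variables do not carry over. Pictures are saved under pics/ and viewed, at most 10 in all, crops included, and the job is handed in when it is done.

Besides the shell and the picture viewer there is one more tool, called after "Request:" as name([rows], argument=value, ...), one row to a line, values as JSON. step_arm: Moves the arm, as the interface text tells. Its arguments: {"type":"object","properties":{"deltas":{"type":"array"},"grip_force":{"type":"number"}},"required":["deltas"]}

```bash
ls; mkdir -p pics; cat > h.py <<'E'
import numpy as np, cv2
from cell import bot
def cam(n):
    c=bot.camera(n); R,_=cv2.Rodrigues(np.array(c["rvec"],float)); c["R"]=R; c["t"]=np.array(c["tvec"],float).ravel(); return c
def world(c,u,v,z=None):
    """pixels -> world, by depth, or on plane z"""
    u=np.asarray(u,float);v=np.asarray(v,float)
    K=c["K"]; d=np.stack([(u-K[0,2])/K[0,0],(v-K[1,2])/K[1,1],np.ones_like(u)],-1)
    if z is None:
        d=d*c["depth"][v.astype(int),u.astype(int)][...,None]; return (d-c["t"])@c["R"]
    o=-c["R"].T@c["t"]; w=d@c["R"]; return o+w*((z-o[2])/w[...,2])[...,None]
def save(c,f,s=1): cv2.imwrite(f,cv2.resize(cv2.cvtColor(c["image"],cv2.COLOR_RGB2BGR),None,fx=s,fy=s))
E
python3 - <<'E'
from h import *
a=cam("top");b=cam("scene")
save(a,"pics/top.png",1.5);save(b,"pics/scene.png",1.5)
o=bot.get_obs();print(o)
for c in(a,b):print(c["K"],-c["R"].T@c["t"])
E
```

```text
pics
{'time_s': 0.1, 'qpos': array([-1.21622366e+00,  2.17677366e-01,  1.61483612e+00,  1.32459887e-05,
        1.31130171e+00, -1.12193101e-01]), 'qd': array([ 0.00091169, -0.00153219, -0.00468784, -0.00078121, -0.00012562,
        0.00013447]), 'effort': array([-6.76195414e-04, -3.98081660e+01, -3.04969418e+01, -2.09252426e-04,
        4.23191726e-03,  2.26705703e-05]), 'position': array([ 281.02532495, -557.44884112,  248.76703228]), 'orientation': array([-3.05427610e+00, -7.26040366e-01,  4.01820724e-04]), 'wrist_force': array([-0.27269734,  0.6800776 , -0.20818323]), 'wrist_torque': array([-0.0427372 , -0.02235797, -0.01831336]), 'finger_force': 0.0, 'grip_width': 85.26609925496457}
[[433.78424853   0.         255.83935396]
 [  0.         433.78424853 186.89825445]
 [  0.           0.           1.        ]] [ 443.66990483  -19.40396391 1468.83405122]
[[470.41607477   0.         256.96302195]
 [  0.         470.41607477 192.12929562]
 [  0.           0.           1.        ]] [1617.15288374 -449.80775705  840.68471294]
```

View pics/top.png

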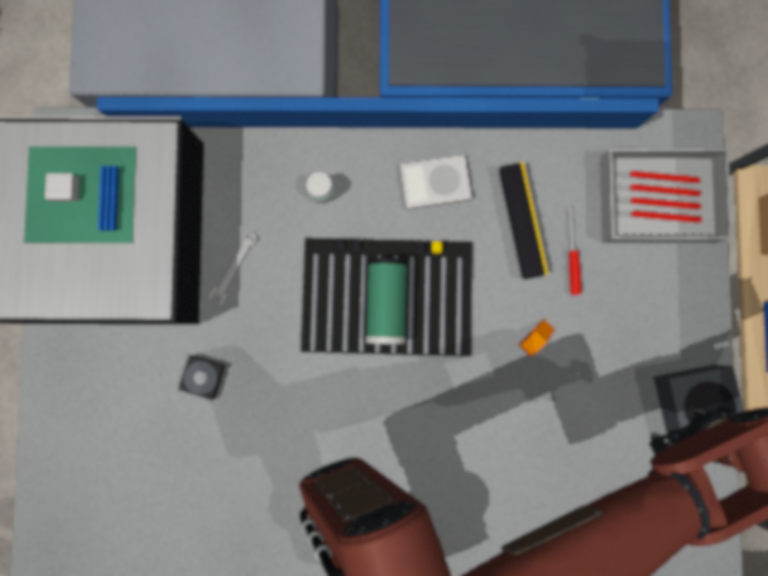

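View pics/scene.png

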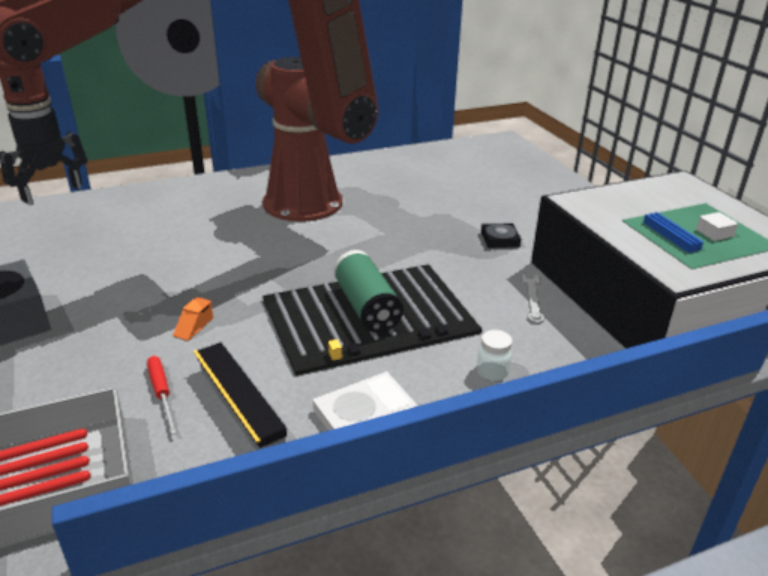

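The top view shows the drum at about (387,303) and the marker at (437,246), to its right (-y). The chock is at (537,338), and the board corners are near (305,238), (473,241), (471,355) and (302,352). Next I'll measure them.

```bash
python3 - <<'E'
from h import *
c=cam("top"); im=c["image"]; hsv=cv2.cvtColor(im,cv2.COLOR_RGB2HSV)
def blobs(m,n,z,roi):
    k=np.zeros_like(m);y0,y1,x0,x1=roi;k[y0:y1,x0:x1]=m[y0:y1,x0:x1]
    C,_=cv2.findContours(k,cv2.RETR_EXTERNAL,cv2.CHAIN_APPROX_NONE);C=max(C,key=cv2.contourArea)
    bx=cv2.boxPoints(cv2.minAreaRect(C)); w=world(c,bx[:,0],bx[:,1],z)
    ys,xs=np.nonzero(k); 
    print(n,cv2.contourArea(C),bx.round(1).tolist(),"\n",w[:,:2].round(1).tolist(),"ctr",w.mean(0).round(1), np.linalg.norm(w-np.roll(w,1,0),axis=1).round(1)); return k,w
g,_=blobs(cv2.inRange(hsv,(65,60,30),(95,255,255)),"drum",75,(150,250,200,330))
y,_=blobs(cv2.inRange(hsv,(22,150,120),(35,255,255)),"marker",40,(150,180,270,320))
o,_=blobs(cv2.inRange(hsv,(8,150,80),(21,255,255)),"chock",0,(190,260,330,380))
# board: dark low sat; 
d=cv2.inRange(im,(0,0,0),(65,65,65))
d=cv2.morphologyEx(d|g,cv2.MORPH_CLOSE,np.ones((9,9)))
b,w=blobs(d,"board",12,(150,245,195,325))
L=sorted(w.tolist(),key=lambda p:p[0]); print("board far edge ang",[np.degrees(np.arctan2(*(np.array(p)-q)[:2])) for p,q in ((L[3],L[2]),(L[1],L[0]))])
# drum heights by depth
for m,n in((g,"drum"),(y,"marker"),(o,"chock")):
    v,u=np.nonzero(m);p=world(c,u,v);print(n,p.mean(0).round(1),np.percentile(p,[2,50,98],axis=0).round(1).tolist())
    t=p[p[:,2]>np.percentile(p[:,2],98)-6];print(" top pts mean",t.mean(0).round(1),len(t),np.polyfit(t[:,0],t[:,1],1))
v,u=np.nonzero(o);p=world(c,u,v);
for a,b_,q in zip(u,v,p): 
    if (a+b_)%3==0: print(a,b_,q.round(0).astype(int),end=';')
big=cv2.resize(im[140:250,190:390],None,fx=4,fy=4,interpolation=cv2.INTER_CUBIC);cv2.imwrite("pics/crop.png",cv2.cvtColor(big,cv2.COLOR_RGB2BGR))
E
```

```text
drum 1255.5 [[244.0, 174.0], [271.0, 174.0], [271.0, 223.0], [244.0, 223.0]] 
 [[607.7, 22.8], [608.1, -64.5], [450.2, -64.7], [449.8, 21.7]] ctr [529.  -21.2  75. ] [157.9  87.3 157.9  86.5]
marker 45.5 [[287.0, 161.0], [294.0, 161.0], [294.0, 168.0], [287.0, 168.0]] 
 [[655.9, -118.7], [656.0, -142.0], [632.6, -141.9], [632.5, -118.7]] ctr [ 644.3 -130.3   40. ] [23.4 23.3 23.4 23.2]
chock 238.0 [[345.5, 229.5], [362.0, 213.0], [370.5, 221.5], [354.0, 238.0]] 
 [[429.8, -318.1], [485.6, -374.6], [457.1, -402.8], [401.5, -346.3]] ctr [ 443.5 -360.5    0. ] [40.  79.4 40.1 79.2]
board 8032.5 [[201.39999389648438, 233.89999389648438], [203.0, 158.89999389648438], [314.6000061035156, 161.39999389648438], [313.0, 236.3000030517578]] 
 [[413.1, 165.6], [666.0, 164.0], [659.3, -214.2], [406.7, -206.9]] ctr [536.3 -22.9  12. ] [372.5 252.9 378.2 252.6]
board far edge ang [np.float64(1.0195902023509638), np.float64(0.9779822988207157)]
drum [526.5 -20.8  95.4] [[449.9, -63.4, 11.9], [526.1, -19.7, 90.4], [602.9, 20.8, 101.6]]
 top pts mean [525.4 -20.1 143.4] 302 [-0.03047184 -4.11041564]
m
[... 1965 characters left out ...]
353 229 [ 432 -334   41];356 229 [ 432 -344   42];359 229 [ 432 -355   39];362 229 [ 432 -363   43];349 230 [ 429 -322   39];352 230 [ 429 -331   42];355 230 [ 429 -341   40];358 230 [ 429 -351   38];361 230 [ 429 -362   36];348 231 [ 425 -320   29];351 231 [ 425 -328   38];354 231 [ 426 -337   46];357 231 [ 426 -347   43];360 231 [ 426 -357   44];350 232 [ 422 -324   42];353 232 [ 422 -334   42];356 232 [ 422 -345   37];359 232 [ 422 -353   43];352 233 [ 419 -331   39];355 233 [ 419 -340   44];358 233 [ 419 -351   39];351 234 [ 415 -331   27];354 234 [ 416 -337   44];357 234 [ 416 -348   38];353 235 [ 413 -333   44];356 235 [ 412 -344   39];352 236 [ 408 -337   12];355 236 [ 409 -342   34];
```

View pics/crop.png

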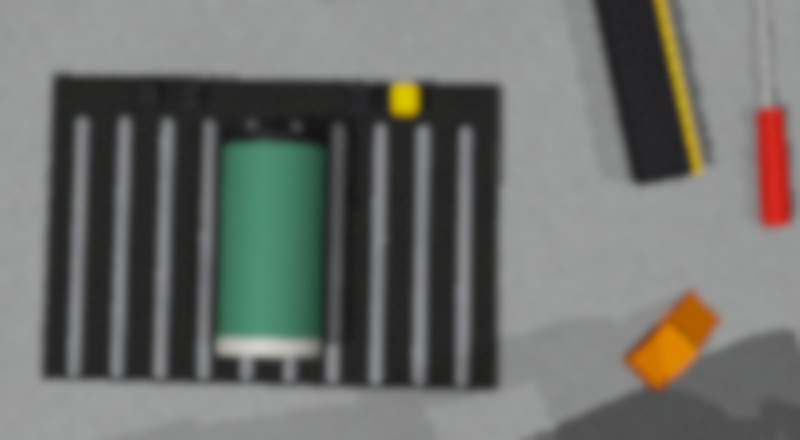

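The marked groove is at board y=-108, so the drum goes three grooves towards world -y. The board is yawed about -1.3°. I'll align the tool so its x is board +y and its y is board +x.

```bash
cat >> h.py <<'E'
from scipy.spatial.transform import Rotation as Ro
def Rdes(yaw):  # tool x at yaw deg, z down
    a=np.radians(yaw); return np.array([[np.cos(a),np.sin(a),0],[np.sin(a),-np.cos(a),0],[0,0,-1]])
def plan(pos,yaw):
    o=bot.get_obs(); T=Ro.from_rotvec(o["orientation"]).as_matrix()
    print("shift",(T.T@(np.array(pos)-o["position"])).round(1),"turn",np.degrees(Ro.from_matrix(T.T@Rdes(yaw)).as_rotvec()).round(2))
    print("now",o["position"].round(1),"F",o["wrist_force"].round(2),"w",round(o["grip_width"],1),"t",round(o["time_s"],1), "tilt/yaw",T[2].round(4), np.degrees(np.arctan2(T[1,0],T[0,0])).round(2))
E
python3 -c "
from h import *
plan((518,-6,180),88.7)"
```

```text
shift [ 459.8 -385.8   69.8] turn [ -0.09  -0.07 -61.96]
now [ 281.1 -557.5  248.9] F [-0.03 -0.44  0.  ] w 85.0 t 0.1 tilt/yaw [ 2.0e-04 -1.9e-03 -1.0e+00] 26.74
```

Units first: shifts go in shares of 750 mm and turns go in shares of 180 degrees. So 300 mm / 750 = 0.4, 263 mm / 750 = 0.3507, -62 degrees / 180 = -0.3444.

Request:
step_arm([
  [[0.0467,-0.0387,0.0067],[0,0,-0.0444],0],
  [[0.0973,-0.0813,0.0133],[0,0,-0.0889],0],
  [[0.148,-0.124,0.02],[0,0,-0.1333],0],
  [[0.1987,-0.1667,0.0267],[0,0,-0.1778],0],
  [[0.2493,-0.2093,0.0333],[0,0,-0.2222],0],
  [[0.3,-0.252,0.04],[0,0,-0.2667],0],
  [[0.3507,-0.2947,0.0467],[0,0,-0.3111],0],
  [[0.4,-0.336,0.0533],[0,0,-0.3444],0],
])

```text
time_s: 0.95
position: [436.0, -196.0, 209.7]
orientation: [2.24, 2.202, 0.0]
wrist_force: [1.1, -0.2, 0.2]
grip_width: 42.7
finger_force: 0.0
```

```bash
python3 -c "
from h import *
plan((518,-6,150),88.7)"
```

```text
shift [191.4  78.7  59.7] turn [ 0.01 -0.    0.32]
now [ 436.  -196.   209.7] F [ 1.11 -0.19  0.2 ] w 42.7 t 0.9 tilt/yaw [ 0.e+00  2.e-04 -1.e+00] 89.02
```

To row units: 193 mm / 750 = 0.2573, 140 mm / 750 = 0.1867.

Request:
step_arm([
  [[0.06,0.0253,0.02],[0,0,0],0],
  [[0.12,0.0507,0.04],[0,0,0],0],
  [[0.1867,0.0773,0.06],[0,0,0],0],
  [[0.2573,0.1067,0.08],[0,0,0],0],
  [[0.2573,0.1067,0.08],[0,0,0],0],
  [[0.2573,0.1067,0.08],[0,0,0],0],
])

```text
time_s: 1.55
position: [519.6, -4.3, 148.6]
orientation: [-2.239, -2.2, 0.002]
wrist_force: [0.4, -0.5, -0.4]
grip_width: 42.7
finger_force: 0.0
```

```bash
python3 - <<'E'
from h import *
plan((518,-6,118),88.7)
b=cam("scene");save(b,"pics/s2.png",1.5)
cv2.imwrite("pics/s2.png",cv2.resize(cv2.cvtColor(b["image"][120:280,150:350],cv2.COLOR_RGB2BGR),None,fx=3,fy=3))
E
```

```text
shift [-1.7 -1.5 30.6] turn [-0.14 -0.04  0.29]
now [519.6  -4.3 148.6] F [ 0.4  -0.51 -0.38] w 42.7 t 1.6 tilt/yaw [ 8.0e-04 -2.5e-03 -1.0e+00] 88.99
```

View pics/s2.png

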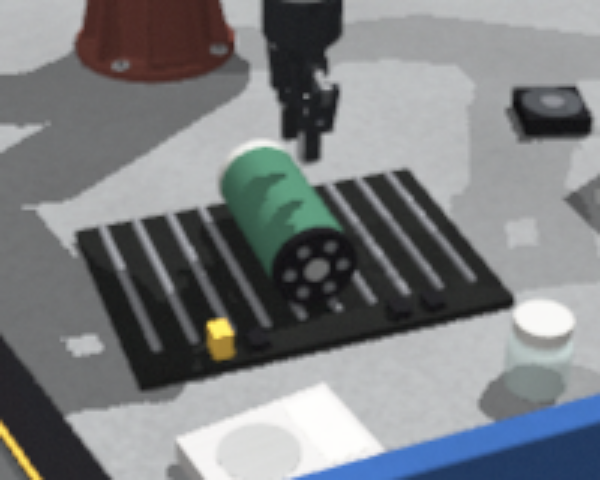

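The gripper is above the drum with the fingers spread along its axis. I'll descend gently now.

To row units: 30 mm / 750 = 0.04, 28 mm / 750 = 0.0373.

Request:
step_arm([
  [[0,0,0.0133],[0,0,0],0],
  [[0,0,0.0267],[0,0,0],0],
  [[0,0,0.0373],[0,0,0],0],
  [[0,0,0.04],[0,0,0],0],
])

```text
time_s: 2.0
position: [518.5, -7.6, 118.2]
orientation: [-2.246, -2.193, 0.003]
wrist_force: [-0.3, 0.0, -0.1]
grip_width: 42.7
finger_force: 0.0
```

To row units: 2 mm / 750 = 0.0027, 1 mm / 750 = 0.0013.

Request:
step_arm([
  [[0,0,0.0013],[0,0,0],0],
  [[0,0,0.0027],[0,0,0],0],
])

```text
time_s: 2.2
position: [520.1, -7.2, 118.1]
orientation: [2.246, 2.196, 0.0]
wrist_force: [-1.6, 0.7, -0.1]
grip_width: 42.3
finger_force: 0.0
```

To row units: 2 mm / 750 = 0.0027, 1 mm / 750 = 0.0013.

Request:
step_arm([
  [[0,0,0.0013],[0,0,0],0],
  [[0,0,0.0027],[0,0,0],0],
])

```text
time_s: 2.4
position: [520.4, -6.9, 116.4]
orientation: [2.245, 2.197, 0.001]
wrist_force: [-0.0, 0.7, 0.7]
grip_width: 42.5
finger_force: 0.0
```

To row units: 2 mm / 750 = 0.0027, 1 mm / 750 = 0.0013.

Request:
step_arm([
  [[0,0,0.0013],[0,0,0],0],
  [[0,0,0.0027],[0,0,0],0],
])

```text
time_s: 2.6
position: [520.1, -6.8, 114.0]
orientation: [2.245, 2.197, 0.0]
wrist_force: [-0.2, -0.1, -0.2]
grip_width: 42.9
finger_force: 0.0
```

To row units: 1 mm / 750 = 0.0013, 0.5 mm / 750 = 0.0007.

Request:
step_arm([
  [[0,0,0.0007],[0,0,0],0],
  [[0,0,0.0013],[0,0,0],0],
])

```text
time_s: 2.8
position: [520.1, -6.9, 113.4]
orientation: [2.246, 2.197, 0.0]
wrist_force: [-1.8, 1.1, 4.8]
grip_width: 42.5
finger_force: 2.0
```

To row units: 1 mm / 750 = 0.0013, 0.5 mm / 750 = 0.0007.

Request:
step_arm([
  [[0,0,0.0007],[0,0,0],0],
  [[0,0,0.0013],[0,0,0],0],
])

```text
time_s: 3.0
position: [520.2, -6.9, 113.1]
orientation: [-2.245, -2.197, 0.0]
wrist_force: [-3.6, 0.2, 9.2]
grip_width: 42.6
finger_force: 4.6
```

Contact is made at about 9 N, with a stiffness of roughly 4.5 N/mm. I'll start stroke 1 in small pieces, following the crest arc.

To row units: -8 mm / 750 = -0.0107, -6 mm / 750 = -0.008.

Request:
step_arm([
  [[-0.0027,0,-0.0005],[0,0,0],0],
  [[-0.0053,0,-0.0011],[0,0,0],0],
  [[-0.008,0,-0.0015],[0,0,0],0],
  [[-0.0107,0,-0.0019],[0,0,0],0],
])

```text
time_s: 3.4
position: [520.1, -14.2, 114.9]
orientation: [-2.245, -2.196, -0.002]
wrist_force: [-3.2, 1.9, 10.6]
grip_width: 42.9
finger_force: 4.8
```

```bash
cat >> h.py <<'E'
def drum():
    c=cam("scene"); h=cv2.cvtColor(c["image"],cv2.COLOR_RGB2HSV); m=cv2.inRange(h,(65,60,30),(95,255,255)); m[:150]=0; m[:, :150]=0;m[240:]=0;m[:,340:]=0
    v,u=np.nonzero(m); p=world(c,u,v); p=p[(abs(p[:,0]-518)<70)]
    # fit cylinder axis line y=a+b*(x-518): points on visible surface, circle fit R=42
    from scipy.optimize import least_squares
    r=least_squares(lambda q:np.hypot(p[:,1]-q[0]-q[2]*(p[:,0]-518),p[:,2]-q[1])-42,[np.median(p[:,1]),55,0],loss="soft_l1")
    o=bot.get_obs();print("drum y,z,slope",r.x.round(3),len(p),"| tcp",o["position"].round(1),"F",o["wrist_force"].round(1),"t",round(o["time_s"],2))
E
python3 -c "
from h import *
drum()"
```

```text
drum y,z,slope [-2.4670e+01  5.6677e+01 -2.9000e-02] 707 | tcp [520.1 -14.5 115. ] F [-3.5  2.7  8.8] t 3.45
```

To row units: -12 mm / 750 = -0.016, -10 mm / 750 = -0.0133.

Request:
step_arm([
  [[-0.0027,0,-0.0005],[0,0,0],0],
  [[-0.0053,0,-0.0009],[0,0,0],0],
  [[-0.008,0,-0.0012],[0,0,0],0],
  [[-0.0107,0,-0.0016],[0,0,0],0],
  [[-0.0133,0,-0.0019],[0,0,0],0],
  [[-0.016,0,-0.0021],[0,0,0],0],
])

```text
time_s: 4.05
position: [519.8, -26.6, 116.7]
orientation: [-2.245, -2.197, -0.0]
wrist_force: [-4.1, 1.2, 9.6]
grip_width: 42.5
finger_force: 4.9
```

```bash
python3 -c "
from h import *
drum()"
```

```text
drum y,z,slope [-3.0974e+01  5.8437e+01 -2.5000e-02] 673 | tcp [519.8 -27.  116.7] F [-3.7  0.9  9.7] t 4.1
```

To row units: -16 mm / 750 = -0.0213, -14 mm / 750 = -0.0187.

Request:
step_arm([
  [[-0.0027,0,-0.0002],[0,0,0],0],
  [[-0.0053,0,-0.0004],[0,0,0],0],
  [[-0.008,0,-0.0005],[0,0,0],0],
  [[-0.0107,0,-0.0007],[0,0,0],0],
  [[-0.0133,0,-0.0008],[0,0,0],0],
  [[-0.016,0,-0.0009],[0,0,0],0],
  [[-0.0187,0,-0.0009],[0,0,0],0],
  [[-0.0213,0,-0.0009],[0,0,0],0],
])

```text
time_s: 4.9
position: [519.5, -43.1, 117.4]
orientation: [2.245, 2.197, -0.001]
wrist_force: [-3.7, 1.3, 9.7]
grip_width: 42.4
finger_force: 5.0
```

```bash
python3 -c "
from h import *
drum()"
```

```text
drum y,z,slope [-3.9280e+01  5.8942e+01 -2.3000e-02] 631 | tcp [519.5 -43.4 117.5] F [-4.2 -0.  10.3] t 4.95
```

To row units: -14 mm / 750 = -0.0187, -12 mm / 750 = -0.016.

Request:
step_arm([
  [[-0.0027,0,0],[0,0,0],0],
  [[-0.0053,0,0],[0,0,0],0],
  [[-0.008,0,0.0001],[0,0,0],0],
  [[-0.0107,0,0.0003],[0,0,0],0],
  [[-0.0133,0,0.0004],[0,0,0],0],
  [[-0.016,0,0.0007],[0,0,0],0],
  [[-0.0187,0,0.0009],[0,0,0],0],
])

```text
time_s: 5.65
position: [519.2, -57.6, 116.6]
orientation: [2.244, 2.197, -0.002]
wrist_force: [-3.9, -1.8, 8.7]
grip_width: 42.7
finger_force: 4.3
```

```bash
python3 -c "
from h import *
drum()"
```

```text
drum y,z,slope [-4.6500e+01  5.8469e+01 -2.3000e-02] 595 | tcp [519.2 -57.9 116.6] F [-4.2 -1.2  8.9] t 5.7
```

To row units: -10 mm / 750 = -0.0133, -8 mm / 750 = -0.0107.

Request:
step_arm([
  [[-0.0027,0,0.0003],[0,0,0],0],
  [[-0.0053,0,0.0007],[0,0,0],0],
  [[-0.008,0,0.0011],[0,0,0],0],
  [[-0.0107,0,0.0015],[0,0,0],0],
  [[-0.0133,0,0.002],[0,0,0],0],
])

```text
time_s: 6.2
position: [519.0, -67.9, 114.8]
orientation: [2.244, 2.197, -0.002]
wrist_force: [-3.0, -2.0, 7.0]
grip_width: 42.8
finger_force: 3.4
```

```bash
python3 -c "
from h import *
drum()"
```

```text
drum y,z,slope [-5.1931e+01  5.7258e+01 -2.5000e-02] 579 | tcp [519.  -68.2 114.7] F [-3.  -2.2  6.6] t 6.25
```

To row units: -6 mm / 750 = -0.008, -4 mm / 750 = -0.0053.

Request:
step_arm([
  [[-0.0027,0,0.0009],[0,0,0],0],
  [[-0.0053,0,0.0017],[0,0,0],0],
  [[-0.008,0,0.0025],[0,0,0],0],
])

```text
time_s: 6.55
position: [518.9, -74.2, 112.9]
orientation: [2.243, 2.197, -0.003]
wrist_force: [-2.8, -1.6, 6.3]
grip_width: 42.5
finger_force: 3.7
```

```bash
python3 -c "
from h import *
drum()"
```

```text
drum y,z,slope [-5.4990e+01  5.6396e+01 -2.6000e-02] 584 | tcp [518.8 -74.5 112.8] F [-3.4 -3.1  6. ] t 6.6
```

To row units: -4 mm / 750 = -0.0053, 1.6 mm / 750 = 0.0021.

Request:
step_arm([
  [[-0.0027,0,0.0011],[0,0,0],0],
  [[-0.004,0,0.0016],[0,0,0],0],
  [[-0.0053,0,0.0021],[0,0,0],0],
])

```text
time_s: 6.9
position: [518.8, -78.4, 111.4]
orientation: [2.243, 2.196, -0.003]
wrist_force: [-2.9, -3.5, 6.6]
grip_width: 42.6
finger_force: 4.0
```

```bash
python3 -c "
from h import *
drum()"
```

```text
drum y,z,slope [-5.7330e+01  5.5389e+01 -2.6000e-02] 579 | tcp [518.8 -78.6 111.3] F [-2.6 -3.7  7.3] t 6.95
```

To row units: -2 mm / 750 = -0.0027, -1 mm / 750 = -0.0013.

Request:
step_arm([
  [[-0.0013,0,0.0005],[0,0,0],0],
  [[-0.0027,0,0.0011],[0,0,0],0],
])

```text
time_s: 7.15
position: [518.7, -80.5, 110.6]
orientation: [2.243, 2.196, -0.003]
wrist_force: [-3.2, -3.2, 7.7]
grip_width: 42.5
finger_force: 4.2
```

```bash
python3 -c "
from h import *
drum()"
```

```text
drum y,z,slope [-5.8362e+01  5.4955e+01 -2.2000e-02] 581 | tcp [518.7 -80.5 110.6] F [-3.8 -3.   8.3] t 7.2
```

To row units: -2 mm / 750 = -0.0027, -1 mm / 750 = -0.0013.

Request:
step_arm([
  [[-0.0013,0,0.0005],[0,0,0],0],
  [[-0.0027,0,0.0011],[0,0,0],0],
])

```text
time_s: 7.4
position: [518.8, -81.5, 110.2]
orientation: [2.245, 2.197, -0.001]
wrist_force: [-4.6, 0.9, 11.5]
grip_width: 42.6
finger_force: 5.4
```

```bash
python3 -c "
from h import *
drum()"
```

```text
drum y,z,slope [-5.8873e+01  5.4803e+01 -2.2000e-02] 575 | tcp [518.8 -81.5 110.3] F [-4.2 -0.5 10. ] t 7.45
```

The drum is seated in groove 1, shown by the force rise and the change of sign in Fy. I'll lift, go back 37 mm and touch down again.

To row units: 37 mm / 750 = 0.0493, 25 mm / 750 = 0.0333.

Request:
step_arm([
  [[0,0,-0.0027],[0,0,0],0],
  [[0,0,-0.0133],[0,0,0],0],
  [[0.016,0,-0.016],[0,0,0],0],
  [[0.0333,0,-0.016],[0,0,0],0],
  [[0.0493,0,-0.0147],[0,0,0],0],
  [[0.0493,0,-0.0107],[0,0,0],0],
  [[0.0493,0,-0.008],[0,0,0],0],
  [[0.0493,0,-0.0073],[0,0,0],0],
])

```text
time_s: 8.25
position: [518.7, -43.7, 113.1]
orientation: [-2.244, -2.197, 0.001]
wrist_force: [0.5, -0.2, 0.7]
grip_width: 42.5
finger_force: 0.0
```

```bash
python3 -c "
from h import *
drum()"
```

```text
drum y,z,slope [-5.8478e+01  5.4951e+01 -2.9000e-02] 718 | tcp [518.8 -43.9 113.3] F [ 0.2  0.  -1. ] t 8.3
```

To row units: 1 mm / 750 = 0.0013, 0.5 mm / 750 = 0.0007.

Request:
step_arm([
  [[0,0,0.0007],[0,0,0],0],
  [[0,0,0.0013],[0,0,0],0],
])

```text
time_s: 8.5
position: [519.3, -44.2, 113.0]
orientation: [2.246, 2.196, 0.0]
wrist_force: [-0.9, -0.2, 2.3]
grip_width: 42.7
finger_force: 0.9
```

To row units: 1.3 mm / 750 = 0.0017, 0.7 mm / 750 = 0.0009.

Request:
step_arm([
  [[0,0,0.0009],[0,0,0],0],
  [[0,0,0.0017],[0,0,0],0],
])

```text
time_s: 8.7
position: [519.5, -44.2, 112.7]
orientation: [2.246, 2.197, -0.0]
wrist_force: [-4.0, -0.2, 8.9]
grip_width: 42.9
finger_force: 4.2
```

To row units: -8 mm / 750 = -0.0107, -6 mm / 750 = -0.008.

Request:
step_arm([
  [[-0.0027,0,-0.0005],[0,0,0],0],
  [[-0.0053,0,-0.0011],[0,0,0],0],
  [[-0.008,0,-0.0015],[0,0,0],0],
  [[-0.0107,0,-0.0019],[0,0,0],0],
])

```text
time_s: 9.1
position: [519.3, -51.5, 114.3]
orientation: [-2.246, -2.196, -0.001]
wrist_force: [-2.0, 2.2, 6.9]
grip_width: 42.5
finger_force: 3.9
```

```bash
python3 -c "
from h import *
drum()"
```

```text
drum y,z,slope [-6.1911e+01  5.6219e+01 -2.4000e-02] 691 | tcp [519.3 -51.9 114.4] F [-1.8  2.   7.5] t 9.15
```

To row units: -12 mm / 750 = -0.016, -1.4 mm / 750 = -0.0019.

Request:
step_arm([
  [[-0.0027,0,-0.0003],[0,0,0],0],
  [[-0.0053,0,-0.0007],[0,0,0],0],
  [[-0.008,0,-0.001],[0,0,0],0],
  [[-0.0107,0,-0.0013],[0,0,0],0],
  [[-0.0133,0,-0.0016],[0,0,0],0],
  [[-0.016,0,-0.0019],[0,0,0],0],
])

```text
time_s: 9.75
position: [519.0, -64.0, 115.9]
orientation: [-2.246, -2.197, -0.0]
wrist_force: [-4.5, 1.4, 7.6]
grip_width: 42.6
finger_force: 4.0
```

```bash
python3 -c "
from h import *
drum()"
```

```text
drum y,z,slope [-6.8243e+01  5.7429e+01 -2.5000e-02] 667 | tcp [519.  -64.3 115.9] F [-2.6  0.5  7.9] t 9.8
```

To row units: -14 mm / 750 = -0.0187, -12 mm / 750 = -0.016.

Request:
step_arm([
  [[-0.0027,0,-0.0001],[0,0,0],0],
  [[-0.0053,0,-0.0003],[0,0,0],0],
  [[-0.008,0,-0.0004],[0,0,0],0],
  [[-0.0107,0,-0.0005],[0,0,0],0],
  [[-0.0133,0,-0.0006],[0,0,0],0],
  [[-0.016,0,-0.0007],[0,0,0],0],
  [[-0.0187,0,-0.0007],[0,0,0],0],
])

```text
time_s: 10.5
position: [518.7, -78.3, 116.4]
orientation: [2.245, 2.197, -0.001]
wrist_force: [-3.6, 0.8, 8.5]
grip_width: 42.7
finger_force: 4.1
```

```bash
python3 -c "
from h import *
drum()"
```

```text
drum y,z,slope [-7.5586e+01  5.8069e+01 -2.3000e-02] 630 | tcp [518.7 -78.6 116.4] F [-2.4 -0.6  8.1] t 10.55
```

To row units: -16 mm / 750 = -0.0213, 0.45 mm / 750 = 0.0006.

Request:
step_arm([
  [[-0.0027,0,0],[0,0,0],0],
  [[-0.0053,0,0.0001],[0,0,0],0],
  [[-0.008,0,0.0003],[0,0,0],0],
  [[-0.0107,0,0.0004],[0,0,0],0],
  [[-0.0133,0,0.0006],[0,0,0],0],
  [[-0.016,0,0.0008],[0,0,0],0],
  [[-0.0187,0,0.0011],[0,0,0],0],
  [[-0.0213,0,0.0013],[0,0,0],0],
])

```text
time_s: 11.35
position: [518.4, -94.8, 115.4]
orientation: [2.244, 2.196, -0.002]
wrist_force: [-3.6, -0.6, 7.0]
grip_width: 42.5
finger_force: 3.6
```

```bash
python3 -c "
from h import *
drum()"
```

```text
drum y,z,slope [-8.3725e+01  5.7214e+01 -2.7000e-02] 599 | tcp [518.4 -95.2 115.4] F [-3.  -1.1  7.8] t 11.4
```

To row units: -10 mm / 750 = -0.0133, -8 mm / 750 = -0.0107.

Request:
step_arm([
  [[-0.0027,0,0.0004],[0,0,0],0],
  [[-0.0053,0,0.0008],[0,0,0],0],
  [[-0.008,0,0.0013],[0,0,0],0],
  [[-0.0107,0,0.0019],[0,0,0],0],
  [[-0.0133,0,0.0024],[0,0,0],0],
])

```text
time_s: 11.9
position: [518.2, -105.1, 113.4]
orientation: [2.244, 2.196, -0.002]
wrist_force: [-2.2, -2.1, 6.7]
grip_width: 42.5
finger_force: 3.0
```

```bash
python3 -c "
from h import *
drum()"
```

```text
drum y,z,slope [-8.9047e+01  5.5910e+01 -2.2000e-02] 605 | tcp [ 518.2 -105.4  113.3] F [-3.1 -2.3  6. ] t 11.95
```

To row units: -4 mm / 750 = -0.0053, 1.6 mm / 750 = 0.0021.

Request:
step_arm([
  [[-0.0027,0,0.0011],[0,0,0],0],
  [[-0.0053,0,0.0021],[0,0,0],0],
])

```text
time_s: 12.15
position: [518.2, -108.9, 112.3]
orientation: [2.245, 2.196, -0.001]
wrist_force: [-4.3, 1.2, 12.0]
grip_width: 43.1
finger_force: 5.9
```

To row units: -2 mm / 750 = -0.0027, -1 mm / 750 = -0.0013.

Request:
step_arm([
  [[-0.0013,0,0.0005],[0,0,0],0],
  [[-0.0027,0,0.0011],[0,0,0],0],
])

```text
time_s: 12.35
position: [518.3, -110.0, 112.2]
orientation: [-2.246, -2.196, -0.001]
wrist_force: [-4.4, 2.9, 14.6]
grip_width: 42.6
finger_force: 7.1
```

```bash
python3 -c "
from h import *
drum()"
```

```text
drum y,z,slope [-9.1366e+01  5.5623e+01 -2.3000e-02] 597 | tcp [ 518.3 -110.1  112.3] F [-4.5  1.9 12.6] t 12.4
```

To row units: 31 mm / 750 = 0.0413, -5.5 mm / 750 = -0.0073.

Request:
step_arm([
  [[0,0,-0.0027],[0,0,0],0],
  [[0,0,-0.012],[0,0,0],0],
  [[0.0133,0,-0.0147],[0,0,0],0],
  [[0.028,0,-0.0147],[0,0,0],0],
  [[0.0413,0,-0.0133],[0,0,0],0],
  [[0.0413,0,-0.0093],[0,0,0],0],
  [[0.0413,0,-0.0073],[0,0,0],0],
  [[0.0413,0,-0.0067],[0,0,0],0],
])

```text
time_s: 13.2
position: [518.0, -78.7, 114.1]
orientation: [-2.245, -2.197, 0.001]
wrist_force: [-0.5, 0.8, -0.2]
grip_width: 42.4
finger_force: 0.0
```

```bash
python3 -c "
from h import *
drum()"
```

```text
drum y,z,slope [-9.0508e+01  5.5549e+01 -2.5000e-02] 702 | tcp [518.1 -78.9 114.2] F [-0.2  0.7  0.9] t 13.25
```

Request:
step_arm([
  [[0,0,0.0008],[0,0,0],0],
  [[0,0,0.0016],[0,0,0],0],
])

```text
time_s: 13.45
position: [518.5, -79.2, 113.8]
orientation: [2.246, 2.196, -0.0]
wrist_force: [-0.9, 0.6, 4.0]
grip_width: 42.8
finger_force: 1.8
```

To row units: 1 mm / 750 = 0.0013, 0.5 mm / 750 = 0.0007.

Request:
step_arm([
  [[0,0,0.0007],[0,0,0],0],
  [[0,0,0.0013],[0,0,0],0],
])

```text
time_s: 13.65
position: [518.6, -79.2, 113.6]
orientation: [2.246, 2.197, -0.0]
wrist_force: [-3.8, 0.5, 7.4]
grip_width: 42.8
finger_force: 4.2
```

To row units: -8 mm / 750 = -0.0107, -6 mm / 750 = -0.008.

Request:
step_arm([
  [[-0.0027,0,-0.0005],[0,0,0],0],
  [[-0.0053,0,-0.0012],[0,0,0],0],
  [[-0.008,0,-0.0017],[0,0,0],0],
  [[-0.0107,0,-0.0023],[0,0,0],0],
])

```text
time_s: 14.05
position: [518.5, -86.5, 115.4]
orientation: [-2.246, -2.196, -0.001]
wrist_force: [-3.9, 3.3, 7.6]
grip_width: 42.6
finger_force: 3.5
```

```bash
python3 -c "
from h import *
drum()"
```

```text
drum y,z,slope [-9.3915e+01  5.6949e+01 -2.7000e-02] 685 | tcp [518.5 -86.8 115.4] F [-1.3  1.4  6.9] t 14.1
```

To row units: -12 mm / 750 = -0.016, -1.7 mm / 750 = -0.0023.

Request:
step_arm([
  [[-0.0027,0,-0.0004],[0,0,0],0],
  [[-0.0053,0,-0.0009],[0,0,0],0],
  [[-0.008,0,-0.0013],[0,0,0],0],
  [[-0.0107,0,-0.0016],[0,0,0],0],
  [[-0.0133,0,-0.0019],[0,0,0],0],
  [[-0.016,0,-0.0023],[0,0,0],0],
])

```text
time_s: 14.7
position: [518.2, -98.9, 117.3]
orientation: [-2.246, -2.196, -0.001]
wrist_force: [-2.5, 1.8, 8.6]
grip_width: 42.8
finger_force: 3.9
```

```bash
python3 -c "
from h import *
drum()"
```

```text
drum y,z,slope [-1.00078e+02  5.89680e+01 -2.50000e-02] 650 | tcp [518.2 -99.1 117.3] F [-3.   1.2  7.8] t 14.75
```

To row units: -16 mm / 750 = -0.0213, -14 mm / 750 = -0.0187.

Request:
step_arm([
  [[-0.0027,0,-0.0003],[0,0,0],0],
  [[-0.0053,0,-0.0005],[0,0,0],0],
  [[-0.008,0,-0.0008],[0,0,0],0],
  [[-0.0107,0,-0.001],[0,0,0],0],
  [[-0.0133,0,-0.0012],[0,0,0],0],
  [[-0.016,0,-0.0013],[0,0,0],0],
  [[-0.0187,0,-0.0015],[0,0,0],0],
  [[-0.0213,0,-0.0015],[0,0,0],0],
])

```text
time_s: 15.55
position: [517.9, -115.3, 118.5]
orientation: [2.245, 2.197, -0.0]
wrist_force: [-3.2, -0.4, 8.1]
grip_width: 42.9
finger_force: 4.1
```

```bash
python3 -c "
from h import *
drum()"
```

```text
drum y,z,slope [-1.08395e+02  5.99920e+01 -2.30000e-02] 623 | tcp [ 517.9 -115.6  118.6] F [-3.5  0.6  7.7] t 15.6
```

To row units: -16 mm / 750 = -0.0213, 0.35 mm / 750 = 0.0005.

Request:
step_arm([
  [[-0.0027,0,0],[0,0,0],0],
  [[-0.0053,0,0],[0,0,0],0],
  [[-0.008,0,0],[0,0,0],0],
  [[-0.0107,0,0.0001],[0,0,0],0],
  [[-0.0133,0,0.0003],[0,0,0],0],
  [[-0.016,0,0.0005],[0,0,0],0],
  [[-0.0187,0,0.0007],[0,0,0],0],
  [[-0.0213,0,0.0009],[0,0,0],0],
])

```text
time_s: 16.4
position: [517.6, -131.8, 117.6]
orientation: [2.244, 2.196, -0.001]
wrist_force: [-2.2, -1.7, 5.7]
grip_width: 42.4
finger_force: 3.0
```

```bash
python3 -c "
from h import *
drum()"
```

```text
drum y,z,slope [-1.16741e+02  5.97680e+01 -2.80000e-02] 593 | tcp [ 517.6 -132.1  117.5] F [-3.2 -1.4  6.9] t 16.45
```

To row units: -10 mm / 750 = -0.0133, 1.4 mm / 750 = 0.0019.

Request:
step_arm([
  [[-0.0027,0,0.0004],[0,0,0],0],
  [[-0.0053,0,0.0009],[0,0,0],0],
  [[-0.008,0,0.0013],[0,0,0],0],
  [[-0.0107,0,0.0019],[0,0,0],0],
  [[-0.0133,0,0.0025],[0,0,0],0],
])

```text
time_s: 16.95
position: [517.3, -142.0, 115.4]
orientation: [2.244, 2.196, -0.001]
wrist_force: [-2.1, -0.9, 5.6]
grip_width: 42.6
finger_force: 2.8
```

```bash
python3 -c "
from h import *
drum()"
```

```text
drum y,z,slope [-1.21956e+02  5.88010e+01 -2.30000e-02] 588 | tcp [ 517.3 -142.3  115.4] F [-3.4 -2.3  5.8] t 17.0
```

To row units: -6 mm / 750 = -0.008, 1.2 mm / 750 = 0.0016.

Request:
step_arm([
  [[-0.0027,0,0.0008],[0,0,0],0],
  [[-0.0053,0,0.0016],[0,0,0],0],
  [[-0.008,0,0.0024],[0,0,0],0],
])

```text
time_s: 17.3
position: [517.2, -148.1, 113.5]
orientation: [2.244, 2.196, -0.002]
wrist_force: [-1.3, -2.9, 5.1]
grip_width: 42.8
finger_force: 2.7
```

```bash
python3 -c "
from h import *
drum()"
```

```text
drum y,z,slope [-1.25273e+02  5.79480e+01 -2.50000e-02] 595 | tcp [ 517.2 -148.3  113.4] F [-2.2 -3.1  4.8] t 17.35
```

To row units: -4 mm / 750 = -0.0053, -2 mm / 750 = -0.0027.

Request:
step_arm([
  [[-0.0027,0,0.0012],[0,0,0],0],
  [[-0.0053,0,0.0023],[0,0,0],0],
])

```text
time_s: 17.55
position: [517.3, -152.1, 112.0]
orientation: [2.244, 2.196, -0.002]
wrist_force: [-1.9, -3.0, 5.7]
grip_width: 42.5
finger_force: 3.4
```

```bash
python3 -c "
from h import *
drum()"
```

```text
drum y,z,slope [-1.27418e+02  5.73030e+01 -2.50000e-02] 595 | tcp [ 517.3 -152.4  111.8] F [-1.8 -4.   5.4] t 17.6
```

To row units: -3 mm / 750 = -0.004, -2 mm / 750 = -0.0027.

Request:
step_arm([
  [[-0.0027,0,0.0012],[0,0,0],0],
  [[-0.004,0,0.0019],[0,0,0],0],
])

```text
time_s: 17.8
position: [517.2, -155.3, 110.6]
orientation: [2.243, 2.196, -0.002]
wrist_force: [-2.4, -3.8, 6.5]
grip_width: 42.7
finger_force: 3.6
```

```bash
python3 -c "
from h import *
drum()"
```

```text
drum y,z,slope [-1.29133e+02  5.65060e+01 -2.20000e-02] 592 | tcp [ 517.2 -155.5  110.5] F [-2.5 -4.1  6.7] t 17.85
```

To row units: -2 mm / 750 = -0.0027, -1 mm / 750 = -0.0013.

Request:
step_arm([
  [[-0.0013,0,0.0007],[0,0,0],0],
  [[-0.0027,0,0.0013],[0,0,0],0],
])

```text
time_s: 18.05
position: [517.2, -157.4, 109.7]
orientation: [2.243, 2.196, -0.002]
wrist_force: [-3.3, -3.2, 7.0]
grip_width: 43.0
finger_force: 3.7
```

```bash
python3 -c "
from h import *
drum()"
```

```text
drum y,z,slope [-1.30112e+02  5.61010e+01 -2.70000e-02] 596 | tcp [ 517.2 -157.5  109.6] F [-2.6 -3.4  6.7] t 18.1
```

Request:
step_arm([
  [[-0.0013,0,0.0007],[0,0,0],0],
  [[-0.0027,0,0.0013],[0,0,0],0],
])

```text
time_s: 18.3
position: [517.2, -158.6, 109.2]
orientation: [2.245, 2.196, -0.0]
wrist_force: [-3.0, 0.6, 11.9]
grip_width: 43.0
finger_force: 5.1
```

```bash
python3 -c "
from h import *
drum()"
```

```text
drum y,z,slope [-1.30767e+02  5.62460e+01 -2.10000e-02] 593 | tcp [ 517.2 -158.6  109.2] F [-4.3 -0.6 10.8] t 18.35
```

The drum is seated in the marked groove. I'll lift off and travel to above the chock.

To row units: -188 mm / 750 = -0.2507, -152 mm / 750 = -0.2027, -40 degrees / 180 = -0.2222.

Request:
step_arm([
  [[0,0,-0.004],[0,0,0],0],
  [[0,0,-0.04],[0,0,0],0],
  [[0,0,-0.0867],[0,0,0],0],
  [[-0.0467,-0.02,-0.1133],[0,0,-0.0444],0.5],
  [[-0.1,-0.044,-0.12],[0,0,-0.0889],1],
  [[-0.1533,-0.068,-0.12],[0,0,-0.1333],1],
  [[-0.2027,-0.0893,-0.12],[0,0,-0.1778],1],
  [[-0.2507,-0.1107,-0.12],[0,0,-0.2222],1],
])

```text
time_s: 19.15
position: [428.8, -345.0, 197.1]
orientation: [1.351, 2.836, 0.001]
wrist_force: [-0.1, -0.1, -0.2]
grip_width: 85.6
finger_force: 0.0
```

To row units: -5 degrees / 180 = -0.0278.

Request:
step_arm([
  [[0,0,0],[0,0,-0.0278],1],
  [[0,0,0],[0,0,-0.0278],1],
  [[0,0,0],[0,0,-0.0278],1],
])

```text
time_s: 19.45
position: [429.5, -343.3, 196.8]
orientation: [-1.236, -2.887, -0.002]
wrist_force: [-0.8, 0.4, 0.7]
grip_width: 85.5
finger_force: 0.0
```

```bash
python3 - <<'E'
from h import *
drum()
plan((429.5,-346.5,100),134.5)
def chock(n,zt):
    c=cam(n);h=cv2.cvtColor(c["image"],cv2.COLOR_RGB2HSV); m=cv2.inRange(h,(8,130,60),(21,255,255))
    C,_=cv2.findContours(m,cv2.RETR_EXTERNAL,cv2.CHAIN_APPROX_NONE);C=max(C,key=cv2.contourArea)
    m=cv2.drawContours(np.zeros_like(m),[C],-1,255,-1)
    v,u=np.nonzero(cv2.erode(m,np.ones((3,3))));p=world(c,u,v);t=p[abs(p[:,2]-42)<3]
    r=cv2.minAreaRect(t[:,:2].astype(np.float32));print(n,len(p),len(t),"top rect",r)
    w=world(c,*cv2.boxPoints(cv2.minAreaRect(C)).T,0);print(w[:,:2].round(1).tolist())
    lo=p[p[:,2]<12];print("low",lo.mean(0).round(1),len(lo))
    return c
c=chock("wrist",42);save(c,"pics/w.png",1.5);chock("scene",42)
E
```

```text
drum y,z,slope [-1.30292e+02  5.62760e+01 -2.30000e-02] 802 | tcp [ 429.7 -343.1  197. ] F [ 0.3  0.4 -0.3] t 19.5
shift [-2.4 -2.6 97. ] turn [ 0.03 -0.05 -0.81]
now [ 429.7 -343.1  197. ] F [ 0.29  0.43 -0.32] w 85.6 t 19.5 tilt/yaw [ 9.e-04  5.e-04 -1.e+00] 133.69
wrist 2820 1832 top rect ((431.1517028808594, -344.2943420410156), (33.90512466430664, 43.79923629760742), 44.112098693847656)
[[402.0, -342.5], [430.6, -315.2], [490.4, -375.4], [459.5, -404.9]]
low [ 464.1 -378.8    8.5] 163
scene 454 0 top rect ((0.0, 0.0), (0.0, 0.0), 0.0)
[[-392.1, 648.8], [-691.1, 826.1], [-338.1, 1125.4], [-92.5, 927.9]]
low [nan nan nan] 0<stdin>:11: RuntimeWarning: Mean of empty slice.
  ret = um.true_divide(
```

View pics/w.png

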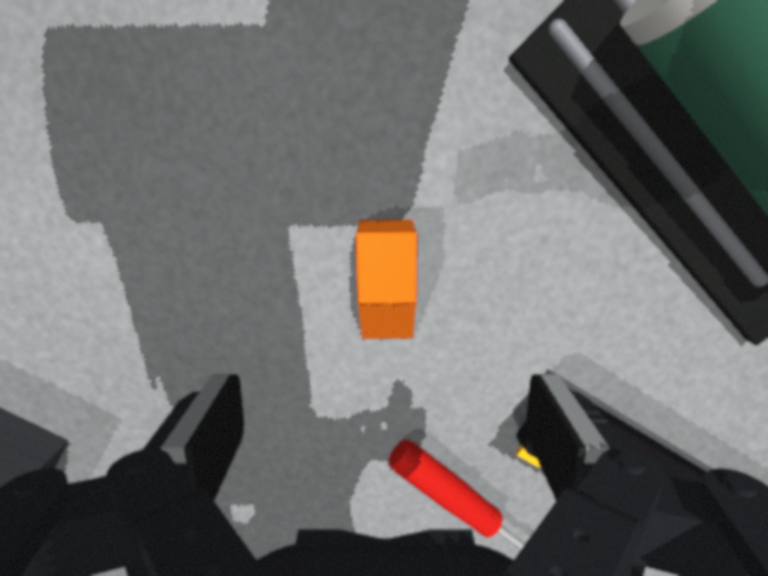

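The wrist view shows the chock block at (387,260) px, cleanly between the jaws, with the screwdriver at (450,490) well clear of them. I'll descend and grip.

To row units: 169 mm / 750 = 0.2253, 165 mm / 750 = 0.22.

Request:
step_arm([
  [[-0.0027,0,0.0533],[0,0,0],1],
  [[-0.0027,0,0.1067],[0,0,0],1],
  [[-0.0027,0,0.16],[0,0,0],1],
  [[-0.0027,0,0.2],[0,0,0],1],
  [[-0.0027,0,0.22],[0,0,0],1],
  [[-0.0027,0,0.2253],[0,0,0],1],
  [[-0.0027,0,0.2253],[0,0,0],1],
])

```text
time_s: 20.3
position: [431.5, -345.5, 28.9]
orientation: [1.233, 2.889, -0.0]
wrist_force: [0.9, -0.5, -0.1]
grip_width: 85.3
finger_force: 0.0
```

Request:
step_arm([
  [[0,0,0],[0,0,0],0.3],
  [[0,0,0],[0,0,0],0],
  [[0,0,0],[0,0,0],-0.3],
  [[0,0,0],[0,0,0],-0.5],
  [[0,0,0],[0,0,0],-0.5],
  [[0,0,0],[0,0,0],-0.5],
], grip_force=30)

```text
time_s: 20.9
position: [431.9, -346.2, 30.0]
orientation: [1.233, 2.887, -0.001]
wrist_force: [-0.2, 1.0, 6.9]
grip_width: 35.7
finger_force: 32.0
```

Request:
step_arm([
  [[0,0,-0.0067],[0,0,0],-0.5],
  [[0,0,-0.04],[0,0,0],-0.5],
  [[0,0,-0.0867],[0,0,0],-0.5],
  [[0,0,-0.1333],[0,0,0],-0.5],
  [[0,0,-0.1733],[0,0,0],-0.5],
  [[0,0,-0.2],[0,0,0],-0.5],
])

```text
time_s: 21.5
position: [431.1, -345.8, 180.6]
orientation: [1.233, 2.888, -0.002]
wrist_force: [0.4, -0.8, -2.0]
grip_width: 35.9
finger_force: 31.2
```

```bash
python3 - <<'E'
from h import *
plan((516.5,10,110),89)
c=cam("wrist");save(c,"pics/w2.png",1)
E
```

```text
shift [198.1 307.7  70.2] turn [3.000e-02 1.100e-01 4.474e+01]
now [ 431.1 -345.8  180.6] F [ 0.42 -0.79 -2.03] w 35.9 t 21.5 tilt/yaw [-1.9e-03 -2.0e-04 -1.0e+00] 133.74
```

View pics/w2.png

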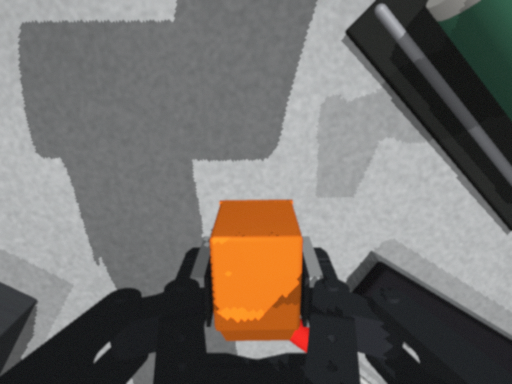

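To row units: 294 mm / 750 = 0.392, 254 mm / 750 = 0.3387, 45 degrees / 180 = 0.25.

Request:
step_arm([
  [[0.0267,0.0427,0],[0,0,0.0278],-0.5],
  [[0.056,0.0893,0],[0,0,0.0611],-0.5],
  [[0.0867,0.1387,0],[0,0,0.0944],-0.5],
  [[0.1173,0.188,0],[0,0,0.1278],-0.5],
  [[0.148,0.2373,0],[0,0,0.1611],-0.5],
  [[0.18,0.288,0],[0,0,0.1944],-0.5],
  [[0.212,0.3387,0],[0,0,0.2222],-0.5],
  [[0.2453,0.392,0],[0,0,0.25],-0.5],
])

```text
time_s: 22.35
position: [515.1, -7.5, 177.0]
orientation: [-2.249, -2.191, 0.003]
wrist_force: [-0.4, -0.8, -1.4]
grip_width: 35.6
finger_force: 31.3
```

Request:
step_arm([
  [[0,0,0],[0,0,0],-0.5],
  [[0,0,0],[0,0,0],-0.5],
])

```text
time_s: 22.55
position: [515.1, -8.2, 177.1]
orientation: [-2.24, -2.2, 0.004]
wrist_force: [1.0, -0.9, -2.7]
grip_width: 35.8
finger_force: 31.2
```

```bash
python3 - <<'E'
from h import *
drum()
plan((516,-10,60),88.7)
E
```

```text
drum y,z,slope [-1.30399e+02  5.61350e+01 -2.40000e-02] 790 | tcp [515.1  -9.3 177.3] F [-1.6 -0.1 -2.6] t 22.6
shift [ -0.6   1.2 117.3] turn [-0.14  0.03  0.14]
now [515.1  -9.3 177.3] F [-1.63 -0.13 -2.55] w 35.3 t 22.6 tilt/yaw [-6.0e-04 -2.5e-03 -1.0e+00] 88.84
```

To row units: 126 mm / 750 = 0.168, 110 mm / 750 = 0.1467.

Request:
step_arm([
  [[0,0.0013,0.0533],[0,0,0],-0.5],
  [[0,0.0013,0.1067],[0,0,0],-0.5],
  [[0,0.0013,0.1467],[0,0,0],-0.5],
  [[0,0.0013,0.1627],[0,0,0],-0.5],
  [[0,0.0013,0.1667],[0,0,0],-0.5],
  [[0,0.0013,0.168],[0,0,0],-0.5],
])

```text
time_s: 23.2
position: [517.9, -10.2, 53.2]
orientation: [2.246, 2.195, 0.001]
wrist_force: [0.3, 0.3, -1.5]
grip_width: 35.6
finger_force: 31.1
```

To row units: 2 mm / 750 = 0.0027, 1 mm / 750 = 0.0013.

Request:
step_arm([
  [[0,0,0.0013],[0,0,0],-0.5],
  [[0,0,0.0027],[0,0,0],-0.5],
])

```text
time_s: 23.4
position: [518.9, -9.6, 52.4]
orientation: [2.244, 2.195, 0.004]
wrist_force: [0.7, -0.5, -1.3]
grip_width: 35.7
finger_force: 31.1
```

To row units: 1 mm / 750 = 0.0013, 0.5 mm / 750 = 0.0007.

Request:
step_arm([
  [[0,0,0.0007],[0,0,0],-0.5],
  [[0,0,0.0013],[0,0,0],-0.5],
])

```text
time_s: 23.6
position: [517.7, -9.2, 50.3]
orientation: [2.245, 2.196, 0.001]
wrist_force: [0.4, 0.3, -1.3]
grip_width: 35.8
finger_force: 31.1
```

To row units: 1 mm / 750 = 0.0013, 0.5 mm / 750 = 0.0007.

Request:
step_arm([
  [[0,0,0.0007],[0,0,0],-0.5],
  [[0,0,0.0013],[0,0,0],-0.5],
])

```text
time_s: 23.8
position: [517.2, -9.2, 48.7]
orientation: [2.245, 2.197, 0.0]
wrist_force: [-0.3, 0.3, -2.3]
grip_width: 35.9
finger_force: 31.1
```

To row units: 1 mm / 750 = 0.0013, 0.5 mm / 750 = 0.0007.

Request:
step_arm([
  [[0,0,0.0007],[0,0,0],-0.5],
  [[0,0,0.0013],[0,0,0],-0.5],
])

```text
time_s: 24.0
position: [517.1, -9.2, 47.5]
orientation: [-2.245, -2.197, 0.0]
wrist_force: [0.4, -0.2, -2.1]
grip_width: 35.7
finger_force: 31.1
```

To row units: 1 mm / 750 = 0.0013, 0.5 mm / 750 = 0.0007.

Request:
step_arm([
  [[0,0,0.0007],[0,0,0],-0.5],
  [[0,0,0.0013],[0,0,0],-0.5],
])

```text
time_s: 24.2
position: [517.2, -9.2, 46.7]
orientation: [-2.246, -2.197, 0.0]
wrist_force: [-0.5, 0.1, 2.3]
grip_width: 35.3
finger_force: 31.7
```

To row units: 0.8 mm / 750 = 0.0011, 0.4 mm / 750 = 0.0005.

Request:
step_arm([
  [[0,0,0.0005],[0,0,0],-0.5],
  [[0,0,0.0011],[0,0,0],-0.5],
])

```text
time_s: 24.4
position: [517.2, -9.2, 46.5]
orientation: [-2.245, -2.197, 0.0]
wrist_force: [-3.7, -0.2, 7.7]
grip_width: 35.4
finger_force: 32.2
```

To row units: -27 mm / 750 = -0.036, -24 mm / 750 = -0.032.

Request:
step_arm([
  [[0,0,-0.0009],[0,0,0],-0.5],
  [[-0.0053,0,-0.0009],[0,0,0],-0.5],
  [[-0.0107,0,-0.0009],[0,0,0],-0.5],
  [[-0.016,0,-0.0009],[0,0,0],-0.5],
  [[-0.0213,0,-0.0009],[0,0,0],-0.5],
  [[-0.0267,0,-0.0009],[0,0,0],-0.5],
  [[-0.032,0,-0.0009],[0,0,0],-0.5],
  [[-0.036,0,-0.0009],[0,0,0],-0.5],
])

```text
time_s: 25.2
position: [516.7, -36.6, 46.6]
orientation: [2.246, 2.197, 0.001]
wrist_force: [0.1, 3.1, 3.1]
grip_width: 35.6
finger_force: 31.8
```

To row units: -4 mm / 750 = -0.0053, -3 mm / 750 = -0.004.

Request:
step_arm([
  [[-0.0013,0,0],[0,0,0],-0.5],
  [[-0.0027,0,0],[0,0,0],-0.5],
  [[-0.004,0,0],[0,0,0],-0.5],
  [[-0.0053,0,0],[0,0,0],-0.5],
])

```text
time_s: 25.6
position: [516.5, -40.1, 46.6]
orientation: [-2.246, -2.197, -0.0]
wrist_force: [0.8, 3.3, 3.2]
grip_width: 35.8
finger_force: 31.8
```

```bash
python3 - <<'E'
from h import *
drum()
b=cam("scene")
cv2.imwrite("pics/s3.png",cv2.resize(cv2.cvtColor(b["image"][120:280,150:350],cv2.COLOR_RGB2BGR),None,fx=3,fy=3))
E
```

```text
drum y,z,slope [-1.30313e+02  5.62520e+01 -2.10000e-02] 789 | tcp [516.5 -40.4  46.5] F [-0.5  2.6  3.2] t 25.65
```

View pics/s3.png

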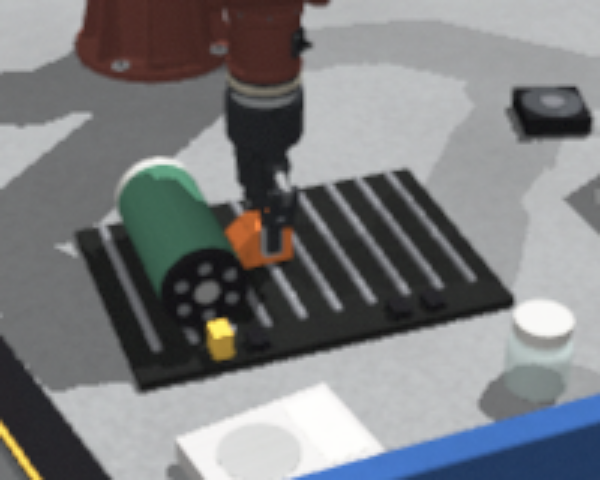

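To row units: -5 mm / 750 = -0.0067, -4 mm / 750 = -0.0053.

Request:
step_arm([
  [[-0.0013,0,-0.0004],[0,0,0],-0.5],
  [[-0.0027,0,-0.0005],[0,0,0],-0.5],
  [[-0.004,0,-0.0005],[0,0,0],-0.5],
  [[-0.0053,0,-0.0005],[0,0,0],-0.5],
  [[-0.0067,0,-0.0005],[0,0,0],-0.5],
])

```text
time_s: 26.2
position: [516.1, -45.3, 46.6]
orientation: [-2.245, -2.197, 0.001]
wrist_force: [0.3, 2.7, 0.3]
grip_width: 35.9
finger_force: 31.7
```

To row units: -1 mm / 750 = -0.0013, -0.5 mm / 750 = -0.0007.

Request:
step_arm([
  [[-0.0007,0,0],[0,0,0],-0.5],
  [[-0.0013,0,0],[0,0,0],-0.5],
])

```text
time_s: 26.4
position: [516.1, -46.4, 46.6]
orientation: [-2.245, -2.197, 0.001]
wrist_force: [0.6, 1.0, 0.0]
grip_width: 35.4
finger_force: 31.6
```

```bash
python3 -c "
from h import *
drum();drum()"
```

```text
drum y,z,slope [-1.30328e+02  5.62090e+01 -2.30000e-02] 776 | tcp [516.1 -46.5  46.7] F [0.1 0.2 0.2] t 26.45
drum y,z,slope [-1.30253e+02  5.61240e+01 -2.70000e-02] 782 | tcp [516.1 -46.5  46.7] F [-0.   0.2  0.7] t 26.5
```

To row units: -1 mm / 750 = -0.0013, -0.5 mm / 750 = -0.0007.

Request:
step_arm([
  [[-0.0007,0,0],[0,0,0],-0.5],
  [[-0.0013,0,0],[0,0,0],-0.5],
])

```text
time_s: 26.7
position: [516.1, -47.3, 46.7]
orientation: [-2.245, -2.197, 0.0]
wrist_force: [0.5, 1.2, 0.2]
grip_width: 35.6
finger_force: 31.6
```

To row units: -0.7 mm / 750 = -0.0009, -0.3 mm / 750 = -0.0004.

Request:
step_arm([
  [[-0.0004,0,0],[0,0,0],-0.5],
  [[-0.0009,0,0],[0,0,0],-0.5],
])

```text
time_s: 26.9
position: [516.2, -47.8, 46.7]
orientation: [-2.245, -2.196, -0.0]
wrist_force: [-1.0, 2.3, -0.0]
grip_width: 35.5
finger_force: 31.5
```

```bash
python3 -c "
from h import *
drum();drum()"
```

```text
drum y,z,slope [-1.30434e+02  5.61690e+01 -2.10000e-02] 784 | tcp [516.1 -47.8  46.7] F [-1.1  1.8 -1.6] t 26.95
drum y,z,slope [-1.30376e+02  5.60960e+01 -2.20000e-02] 784 | tcp [516.2 -47.8  46.7] F [ 0.3  1.6 -0.6] t 27.0
```

To row units: -0.4 mm / 750 = -0.0005.

Request:
step_arm([
  [[-0.0005,0,0],[0,0,0],-0.5],
  [[-0.0005,0,0],[0,0,0],-0.5],
])

```text
time_s: 27.2
position: [516.1, -48.0, 46.7]
orientation: [-2.245, -2.196, -0.0]
wrist_force: [0.2, 3.7, -1.1]
grip_width: 35.6
finger_force: 31.4
```

```bash
python3 -c "
from h import *
drum();drum();drum()"
```

```text
drum y,z,slope [-1.3043e+02  5.6179e+01 -2.3000e-02] 784 | tcp [516.1 -48.   46.7] F [ 0.2  3.1 -1.4] t 27.25
drum y,z,slope [-1.30453e+02  5.61720e+01 -2.10000e-02] 780 | tcp [516.1 -48.   46.7] F [-0.1  3.4 -1.9] t 27.3
drum y,z,slope [-1.30503e+02  5.61240e+01 -2.50000e-02] 778 | tcp [516.1 -48.   46.7] F [ 1.   3.6 -0.9] t 27.35
```

The chock is touching: Fy rises and Fz drops while the drum stays put. I'll ease off, release and retreat upwards.

To row units: 0.5 mm / 750 = 0.0007, 0.3 mm / 750 = 0.0004.

Request:
step_arm([
  [[0.0004,0,0],[0,0,0],-0.5],
  [[0.0007,0,0],[0,0,0],-0.3],
  [[0.0007,0,0],[0,0,0],0],
  [[0.0007,0,0],[0,0,0],0.4],
  [[0.0007,0,0],[0,0,0],0.4],
])

```text
time_s: 27.85
position: [516.8, -48.4, 47.2]
orientation: [2.245, 2.196, 0.0]
wrist_force: [-0.1, -0.1, -0.2]
grip_width: 59.6
finger_force: 0.0
```

Request:
step_arm([
  [[0,0,-0.0067],[0,0,0],0.4],
  [[0,0,-0.0267],[0,0,0],0.4],
  [[0,0,-0.0667],[0,0,0],0.4],
  [[0,0,-0.12],[0,0,0],0.4],
  [[0,0,-0.1733],[0,0,0],0.4],
  [[0.0533,0,-0.2133],[0,0,0],0.4],
  [[0.1067,0,-0.2133],[0,0,0],0.4],
  [[0.1333,0,-0.2133],[0,0,0],0.4],
])

```text
time_s: 28.65
position: [519.8, 54.3, 210.7]
orientation: [2.242, 2.196, 0.008]
wrist_force: [0.0, 0.1, -0.9]
grip_width: 59.7
finger_force: 0.0
```

```bash
python3 - <<'E'
from h import *
drum()
b=cam("scene");t=cam("top")
p=np.hstack([b["image"][120:280,150:350],t["image"][140:300,190:390]])
cv2.imwrite("pics/s4.png",cv2.resize(cv2.cvtColor(p,cv2.COLOR_RGB2BGR),None,fx=2,fy=2))
h=cv2.cvtColor(t["image"],cv2.COLOR_RGB2HSV);m=cv2.inRange(h,(8,130,60),(21,255,255));m[:160]=0;m[240:]=0;m[:,:200]=0;m[:,310:]=0
v,u=np.nonzero(m);q=world(t,u,v);s=q[abs(q[:,2]-59)<5];print("block top rect",cv2.minAreaRect(s[:,:2].astype(np.float32)),len(s))
E
```

```text
drum y,z,slope [-1.30365e+02  5.60710e+01 -2.20000e-02] 782 | tcp [519.1  56.3 209.6] F [-0.9  1.4 -0.3] t 28.7
block top rect ((518.28759765625, -44.04037857055664), (32.868629455566406, 42.32263946533203), 0.21146219968795776) 128
```

View pics/s4.png

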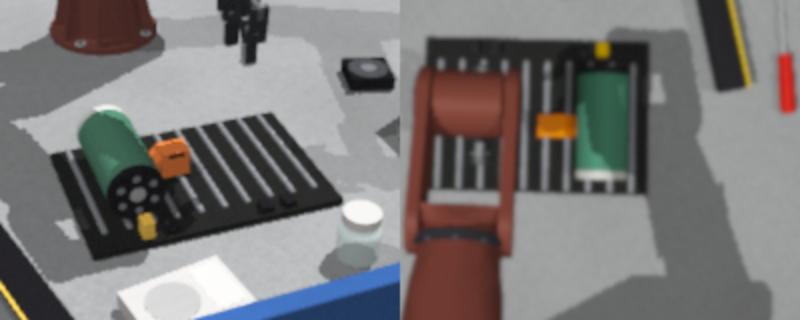

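The final view shows the drum in the marker's groove, with the chock flat against it on the +y side and everything else where it was. I'll hand the job in.

```bash
python3 -c "
from cell import bot
print(bot.finish_job())"
```

```text
the job is handed in; nothing more can be done
None
```

I rolled the drum three grooves into the marked groove without gripping it (about 15 N at most). The chock then went in against it on the side it came from, and I handed the job in at about 29 s; the hand-in call returned no verdict.

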